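# Load the swab incubator and set its dial

### The job

Get the small swab incubator on the worktop going: first draw the locking pin straight up out of the cover's bore and park it in the U-notch at the unit's side, hanging upright on its collar, then slide the cover all the way back. Move every swab from the wooden stand into a vial of its own, pushed fully home and upright, and turn the black knob until the needle points at the long broad tick of the dial. Let go of everything, leave the cover open, and do not disturb the jars and the kitchen timer standing nearby.

Things in the scene. Friction and masses are not known exactly. Their poses are not given: they have to be found in the camera images.
- incubator: Fixed white-and-aluminium bench unit, 200 (x) x 300 (y) mm, top 70 to 72 mm above the worktop; origin under its centre on the worktop, x points from its front (robot side) to its back, y to its left. Left half: metal block, three vials under a steel sliding cover; right half: knob in front, dial behind; on the left side a notched bracket. The unit's yaw varies.
- vial1 (a point): Centre of the rim of the rightmost vial: an upright round hole 12 mm wide, 64 mm deep, rim flush with the aluminium top 72 mm above the worktop; small 1.5 mm chamfer. At 30 mm in front of the unit's centre, 20 mm left of it. z of this point's frame is up.
- vial2 (a point): The same for the middle vial, 45 mm to the left (unit +y) of vial1.
- vial3 (a point): The same for the leftmost vial, 45 mm to the left of vial2.
- cover (a joint): Travel of the steel sliding cover (52 x 132 x 6 mm, its top 84 mm above the worktop): 0 closed over the vials, 0.075 m fully back (unit +x). About 2 N of friction, it stays where it is left. While the pin is in the bore it cannot slide more than about 2 mm.
- cover_knob (a point): Middle of the cover's upright grip knob, 20 mm across, 24 mm tall (from 92 to 116 mm above the worktop), in the middle of the cover; moves with the cover. This point is 104 mm above the worktop; when closed it stands over vial2, when open 75 mm behind it.
- pin: Loose upright locking pin, 50 g: steel shank 8 mm across, 38 mm long, round-ended, below a collar 21 mm across, 4 mm thick; above it a round black grip 16 mm across, from 4 to 40 mm above the origin. Origin: on the axis at the underside of the collar; z up. At the start it stands in the bore, collar on the cover's tab.
- bore (a point): Mouth of the bore: the centre of the 12 mm hole in the cover's tab when the cover is closed, 84 mm above the worktop, 43 mm in front of vial2. The 11 mm bore in the block below goes on down; the pin must rise 36 mm to be clear.
- notch (a point): Middle of the U-notch in the bracket on the unit's left side, on its top face 70 mm above the worktop: slot 12 mm wide along unit x, its closed end 13 mm towards the unit, its open end 19 mm outward (+y); bracket 30 mm thick, open below. The shank goes in from above or from outside; the collar rests on the top face, the pin's origin then at this point.
- knob (a joint): Angle of the black round knob, counterclockwise positive seen from above, range -3.6 to 3.6 rad; stays where it is left (friction 0.04 N m). The needle turns the same way, a quarter as far.
- knob_grip (a point): On the knob's axis at the height to grip: knob 36 mm across, from 78 to 104 mm above the worktop; this point is 98 mm above it.
- dial_centre (a point): Pivot of the needle, 80 mm behind the knob's axis.
- needle_tip (a point): A point near the tip of the needle (black, 3 mm wide), 43 mm from the pivot. x of its frame points along the needle.
- needle (a joint): Angle of the needle, 0 when it points along the unit's +x (to the back), counterclockwise positive seen from above; always a quarter of the knob's angle.
- mark (a point): Middle of the long broad tick (16 x 4.5 mm; the other ticks are 5 x 1.5 mm) on the white dial face 112 mm across, 44 mm from the pivot. x of its frame points outward from the pivot through the tick. The dial face is fixed in a different turn each time.
- stand: Loose wooden stand, 154 x 94 mm, 74 mm high, 0.9 kg, origin under its centre on the worktop; three holes 12 mm wide in a row along its x at -45, 0 and +45 mm, in which two or three swabs stand upright at the start (others are absent: None). May be shoved by something, with the swabs in it.
- swab1: Swab, 30 g: white round stem 8 mm across, 58 mm long, round-ended, below a shoulder 20 mm across, 5 mm thick; above it a round handle 16 mm across, from 5 to 44 mm above the origin. Origin: on the axis at the underside of the shoulder; z up. Starts upright in the stand; fully home in a vial the shoulder rests on the rim, origin at the vial's point. Absent in some runs.
- swab2: Swab, 30 g: white round stem 8 mm across, 58 mm long, round-ended, below a shoulder 20 mm across, 5 mm thick; above it a round handle 16 mm across, from 5 to 44 mm above the origin. Origin: on the axis at the underside of the shoulder; z up. Starts upright in the stand; fully home in a vial the shoulder rests on the rim, origin at the vial's point. Absent in some runs.
- swab3: Swab, 30 g: white round stem 8 mm across, 58 mm long, round-ended, below a shoulder 20 mm across, 5 mm thick; above it a round handle 16 mm across, from 5 to 44 mm above the origin. Origin: on the axis at the underside of the shoulder; z up. Starts upright in the stand; fully home in a vial the shoulder rests on the rim, origin at the vial's point. Absent in some runs.
- jar_1: Bystander: jar with a black lid, 65 mm across, 86 mm tall, behind the unit; origin under its centre.
- spice_jar_3: Bystander: spice jar, 40 mm across, 105 mm tall, behind the unit; origin under its centre.
- kitchen_timer: Bystander: wind-up kitchen timer, 73 mm across, 59 mm tall, behind the stand; origin under its centre.

How it is judged:
On the way, in this order (a step that is already met when the one before it is completed fails the run):
1. the pin is out of the bore and parked upright in the side notch, the cover still closed (horizontal distance between pin and notch below 0.013 m and z of pin in the frame of notch between -0.004 and 0.004 m and angle between pin's own z axis and vertical below 0.12 rad and value of joint cover below 0.01 m), for 0.2 s.
2. the cover is slid all the way back (value of joint cover above 0.07 m), for 0.2 s.
At the end, for the whole second after the job is handed in: Pin upright in the side notch (13 mm sideways, 4 mm height, 0.12 rad), cover back by over 70 mm, every swab present upright in a vial (4 mm sideways and in height, 0.08 rad), needle within 0.07 rad of the mark, all at rest (horizontal distance between pin and notch below 0.013 m and z of pin in the frame of notch between -0.004 and 0.004 m and angle between pin's own z axis and vertical below 0.12 rad and value of joint cover above 0.07 m and ((horizontal distance between swab1 and vial1 below 0.004 m and z of swab1 in the frame of vial1 between -0.004 and 0.004 m and angle between swab1's own z axis and vertical below 0.08 rad) or (horizontal distance between swab1 and vial2 below 0.004 m and z of swab1 in the frame of vial2 between -0.004 and 0.004 m and angle between swab1's own z axis and vertical below 0.08 rad) or (horizontal distance between swab1 and vial3 below 0.004 m and z of swab1 in the frame of vial3 between -0.004 and 0.004 m and angle between swab1's own z axis and vertical below 0.08 rad)) and ((horizontal distance between swab2 and vial1 below 0.004 m and z of swab2 in the frame of vial1 between -0.004 and 0.004 m and angle between swab2's own z axis and vertical below 0.08 rad) or (horizontal distance between swab2 and vial2 below 0.004 m and z of swab2 in the frame of vial2 between -0.004 and 0.004 m and angle between swab2's own z axis and vertical below 0.08 rad) or (horizontal distance between swab2 and vial3 below 0.004 m and z of swab2 in the frame of vial3 between -0.004 and 0.004 m and angle between swab2's own z axis and vertical below 0.08 rad)) and ((horizontal distance between swab3 and vial1 below 0.004 m and z of swab3 in the frame of vial1 between -0.004 and 0.004 m and angle between swab3's own z axis and vertical below 0.08 rad) or (horizontal distance between swab3 and vial2 below 0.004 m and z of swab3 in the frame of vial2 between -0.004 and 0.004 m and angle between swab3's own z axis and vertical below 0.08 rad) or (horizontal distance between swab3 and vial3 below 0.004 m and z of swab3 in the frame of vial3 between -0.004 and 0.004 m and angle between swab3's own z axis and vertical below 0.08 rad)) and angle between the x axis of needle_tip and the x axis of mark, either way round below 0.07 rad and velocity of joint knob between -0.05 and 0.05 rad/s and linear speed of each of swab1, swab2, swab3, pin below 0.03 m/s); the robot touches nothing.
It fails at once if a bystander (jar, spice jar, timer) is moved by more than 30 mm (distance of any of jar_1, spice_jar_3, kitchen_timer from where it was at the start of the episode above 0.03 m).
Of swab1, swab2, swab3 only 2 to 3 are there at a start; the rules pass over those that are not, and their reading is None.
At some moment in a run one of stand may be knocked a few centimetres aside while the robot is not near it.
It also fails if it takes over 208 s, if anything falls off the work surface, if the arm or the gripper's body presses on something with over 40 N, if the wrist force passes 120 N, or if a joint passes its speed limit or range.

### The arm

A 6-joint arm with a two-finger parallel gripper is mounted at the origin on a cart in front of the work surface, level with it; the furniture and walls round the work are solid. World frame = base frame: x ahead of the robot, y to its left, z up, the work surface at z = 0. Lengths are in m, angles in rad, forces in N, time in s.
With the tool pointing down it reaches from about 0.325 to 0.9 m from the base axis. Payload 6.1 kg.
Tool frame: the origin (TCP) lies at the very end of the fingers, on their centre line; the grasp point (between the pads) lies env.tcp_to_grasp behind it (env.tcp_to_grasp is the distance from the TCP to the grasp point, in m); z points along the fingers, y is the line along which they close (so a half turn about z gives the same grasp; the last joint's range is limited). The gripper opens to 87 mm and grips with 3 to 60 N. Pads are 19 mm wide; open, the fingers measure 117 mm over their backs; the gripper's body (75 mm by 190 mm) begins 51 mm behind the grasp point.
Start: joints at [1.11, 0.22, 1.526, -0, 1.395, -0.126], TCP at [0.205, 0.59, 0.223] pointing down, gripper open.
Joint ranges: [-2.98, 2.98], [-0.91, 2.08], [0.09, 2.57], [-1.24, 4.39], [0.2, 2.65], [-2.68, 2.68]. Speed limits (rad/s): [2.57, 2.57, 3.01, 3.14, 3.14, 3.14].

### API

Orientations are given as a unit quaternion [x, y, z, w].
In Python, from workcell import env gives the robot as it stands. Calls block until the motion is done:
- env.goto(position, orientation): joint-space move of the TCP to a pose.
- env.line_to(position, rotation=None, rate=0.15, f_stop=None): straight line of the TCP; rotation=None keeps the orientation; rate is the mean speed in m/s. With f_stop (N) it stops when the force on the tool has changed by that much, and returns True; else False.
- env.move_joints(angles): joint-space move.
- env.grip(opening, squeeze=None): finger opening in m; squeeze is the grip in N (None keeps the last); returns when the fingers have stopped.
- env.wait(seconds).
- env.inverse_kinematics(position, orientation): joint angles nearest the present ones, or None.
- env.get_state(): the state.
- env.grab_frame(name): name is "side" or "top" or "wrist"; returns a dict with "img" (400x640x3 uint8, red, green, blue), "depth" (400x640 float32, m along the optical axis (not along the pixel's ray), 0 where there is no reading), "intrinsics" (3x3 intrinsics, pixels), "extrinsics" (4x4, takes a point from camera to world coordinates); the wrist camera has in their place "tool_from_camera" (4x4, takes a point from camera to tool coordinates, whose origin is the TCP and whose axes are the flange's). Camera axes: x right, y down, z forward; pixel columns grow to the right and rows downward; lengths in m; the calibration is good to about 2 mm. A picture is of the moment at which its call begins: read the wrist's pose just before it.
A pose or a line that the arm cannot do raises env.Unreachable and nothing moves.
- env.finish_job(): hands the job in; it is judged then, once.
The state is a dict: "time": time; "joint_positions": joint angles; "joint_vel": joint speeds; "joint_efforts": joint torques, N m; "ee_pos": TCP position; "orientation": TCP orientation; "force": force on the tool from outside, world axes, zero at the start; "moment": the same for the moment, N m; "opening": finger opening in m; "grasp_force": force on a finger pad.
Only numpy, scipy, OpenCV 4.12 (cv2) and the standard library are available. Lean on these libraries where they do the work, as an engineer would, in place of code of your own. Each camera call takes 0.05 s, during which the arm holds its last target. There are 200 camera calls.

## Working session

There is one attempt and no reset: what is moved stays moved. The work goes in short steps, each a Python script; the robot and the scene stay as the last script left them, time stands still between calls to the robot, and variables do not carry over. Pictures are saved under pics/ and viewed, at most 14 in all, crops included, and the job is handed in when it is done.

```bash
ls; mkdir -p pics
python3 - <<'E'
from workcell import env
import cv2,numpy as np
s=env.get_state();print(s['time'],s['ee_pos'],s['orientation'],s['opening'],env.tcp_to_grasp)
for n in ['top','side']:
    f=env.grab_frame(n);cv2.imwrite(f'pics/{n}0.png',f['img'][:,:,::-1]);np.savez(f'pics/{n}0.npz',**f)
    print(n,f['intrinsics'].tolist(),np.round(f['extrinsics'],3).tolist())
E
```

```text
pics
workcell.py
0.0 [0.2050714  0.58973285 0.22142858] [ 1.66604921e-01  9.86023242e-01 -9.39501210e-04 -2.88089572e-04] 0.08706143859173936 0.0187
top [[442.60926712744913, 0.0, 322.5402730233017], [0.0, 442.60926712744913, 192.73378541467227], [0.0, 0.0, 1.0]] [[0.019, -0.995, 0.097, 0.54], [-1.0, -0.022, -0.022, 0.011], [0.024, -0.096, -0.995, 1.098], [0.0, 0.0, 0.0, 1.0]]
side [[405.9331076988404, 0.0, 317.0899405404607], [0.0, 405.9331076988404, 198.75719855150265], [0.0, 0.0, 1.0]] [[0.911, -0.268, 0.313, 0.344], [-0.412, -0.584, 0.7, -0.715], [-0.005, -0.766, -0.642, 0.721], [0.0, 0.0, 0.0, 1.0]]
```

View pics/top0.png

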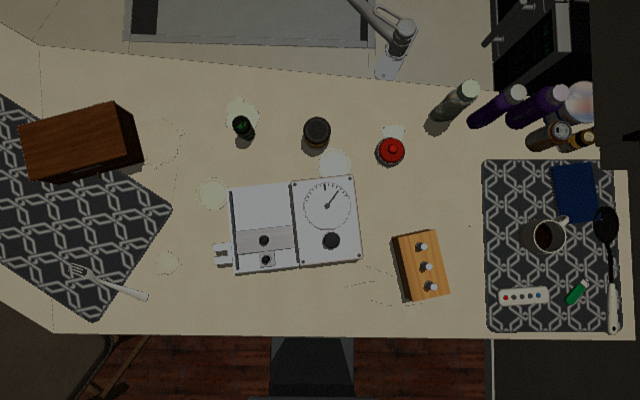

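View pics/side0.png

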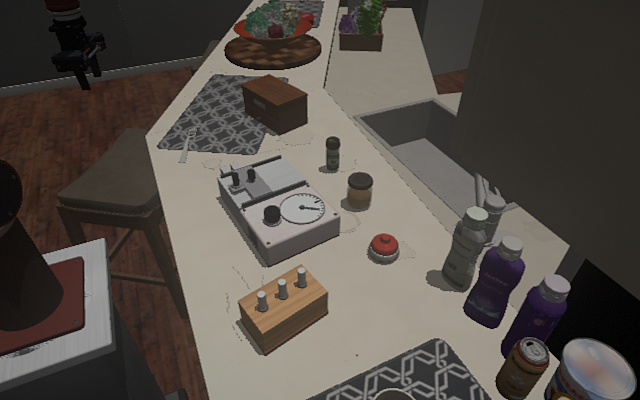

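The top view shows the unit upright in the picture, with the pin at (265,260), cover knob at (264,240), knob at (331,241), dial centre at (327,206) and bracket at (222,254). The stand is at (421,266) with three swabs at (421,247), (426,267) and (431,287). I'll measure these by depth.

```bash
cat > h.py <<'E'
import numpy as np,cv2
def cloud(f,T=None):
    T=f['extrinsics'] if T is None else T
    K=f['intrinsics'];d=f['depth'];v,u=np.mgrid[:d.shape[0],:d.shape[1]]
    p=np.stack([(u-K[0,2])/K[0,0]*d,(v-K[1,2])/K[1,1]*d,d],-1)
    P=p@T[:3,:3].T+T[:3,3];P[d==0]=np.nan
    return P
def blobs(P,zlo,zhi,minpx=6,box=(0.3,0.9,-0.5,0.5)):
    m=(P[...,2]>zlo)&(P[...,2]<zhi)&(P[...,0]>box[0])&(P[...,0]<box[1])&(P[...,1]>box[2])&(P[...,1]<box[3])
    n,l,st,c=cv2.connectedComponentsWithStats(m.astype(np.uint8))
    out=[]
    for i in range(1,n):
        if st[i,4]<minpx: continue
        q=P[l==i];z=np.percentile(q[:,2],90);t=q[q[:,2]>z-0.012]
        mid=(t.min(0)+t.max(0))/2
        out.append((c[i].round().tolist(),st[i,4],mid[:2].round(4).tolist(),t.mean(0).round(4).tolist(),np.ptp(t[:,:2],axis=0).round(3).tolist()))
    return out
E
python3 - <<'E'
from h import *
for n in ['top','side']:
    f=np.load(f'pics/{n}0.npz');P=cloud(f);print(n)
    for b in blobs(P,0.09,0.135):print(b)
    if n=='top':
        for r,c in [(206,327),(300,200),(220,240),(190,345)]:print(r,c,P[r,c].round(4))
        h=np.nan_to_num(P[...,2]); 
        for nm,lo,hi in [('unit',.06,.08)]:
            m=((h>lo)&(h<hi)).astype(np.uint8);m[:, :200]=0;m[:,375:]=0;m[:165]=0;m[290:]=0
            k,l,s,_=cv2.connectedComponentsWithStats(m);i=1+s[1:,4].argmax()
            q=P[l==i][:,:2].astype(np.float32);print(s[i],cv2.minAreaRect(q))
im=cv2.imread('pics/top0.png')[165:315,195:465];cv2.imwrite('pics/crop0.png',cv2.resize(im,None,fx=2.9,fy=2.9,interpolation=cv2.INTER_CUBIC))
E
```

```text
top
([528.0, 110.0], np.int32(238), [0.8448, -0.4857], [0.8381, -0.48, 0.1263], [0.052, 0.028])
([451.0, 107.0], np.int32(161), [0.8449, -0.3056], [0.8388, -0.2996, 0.1288], [0.024, 0.049])
([109.0, 134.0], np.int32(1659), [0.763, 0.4636], [0.7576, 0.4702, 0.1161], [0.147, 0.073])
([488.0, 113.0], np.int32(139), [0.8358, -0.4022], [0.8287, -0.3887, 0.1261], [0.033, 0.054])
([241.0, 124.0], np.int32(273), [0.7917, 0.1796], [0.791, 0.1791, 0.1043], [0.04, 0.039])
([534.0, 236.0], np.int32(74), [0.5505, -0.4943], [0.55, -0.4942, 0.0958], [0.048, 0.011])
([331.0, 240.0], np.int32(207), [0.5326, -0.0331], [0.5325, -0.0328, 0.1037], [0.034, 0.034])
([264.0, 239.0], np.int32(72), [0.5308, 0.1184], [0.5306, 0.1179, 0.1157], [0.018, 0.018])
([422.0, 246.0], np.int32(60), [0.5223, -0.2374], [0.5223, -0.2365, 0.1171], [0.013, 0.016])
([266.0, 259.0], np.int32(55), [0.4876, 0.112], [0.4878, 0.112, 0.1225], [0.013, 0.013])
([427.0, 266.0], np.int32(59), [0.4787, -0.2465], [0.4788, -0.2464, 0.1169], [0.013, 0.014])
([432.0, 286.0], np.int32(61), [0.4354, -0.2568], [0.4351, -0.2565, 0.1168], [0.013
[... 684 characters left out ...]
0357], [0.5331, -0.0378, 0.1021], [0.037, 0.036])
([464.0, 251.0], np.int32(473), [0.8505, -0.3189], [0.8427, -0.3262, 0.1273], [0.033, 0.059])
([302.0, 274.0], np.int32(112), [0.5231, -0.2382], [0.523, -0.2401, 0.1149], [0.015, 0.016])
([493.0, 287.0], np.int32(597), [0.8394, -0.4148], [0.8315, -0.4189, 0.1269], [0.04, 0.059])
([282.0, 286.0], np.int32(115), [0.48, -0.2486], [0.4794, -0.2505, 0.1148], [0.015, 0.015])
([262.0, 298.0], np.int32(124), [0.4364, -0.2592], [0.4357, -0.2608, 0.1148], [0.015, 0.014])
([519.0, 319.0], np.int32(171), [0.829, -0.4879], [0.8244, -0.4905, 0.1269], [0.018, 0.024])
([385.0, 392.0], np.int32(97), [0.5534, -0.496], [0.5532, -0.4958, 0.0968], [0.044, 0.008])
```

```bash
cat >> h.py <<'E'
from scipy.spatial.transform import Rotation as Ro
def down(yaw):  # tool y along the unit's +y turned by yaw
    c,s=np.cos(yaw),np.sin(yaw)
    return Ro.from_matrix(np.array([[-c,-s,0],[-s,c,0],[0,0,-1.]])).as_quat()
YAW=np.radians(7.7)
def shot(env,name):
    s=env.get_state();f=env.grab_frame('wrist')
    T=np.eye(4);T[:3,:3]=Ro.from_quat(s['orientation']).as_matrix();T[:3,3]=s['ee_pos']
    T=T@f['tool_from_camera'];P=cloud(f,T)
    cv2.imwrite(f'pics/{name}.png',f['img'][:,:,::-1]);np.savez(f'pics/{name}.npz',T=T,P=P,**f)
    return f,T,P
E
python3 - <<'E'
from workcell import env
from h import *
q=down(YAW)
env.goto([0.50,0.11,0.36],q)
f,T,P=shot(env,'w1');print(np.round(f['tool_from_camera'],3).tolist(),f['intrinsics'][0,0])
for b in blobs(P,0.09,0.14):print(b)
env.goto([0.45,-0.24,0.30],q)
f,T,P=shot(env,'w2')
for b in blobs(P,0.09,0.14):print(b)
s=env.get_state();print(s['time'],s['joint_positions'],s['ee_pos'])
E
```

```text
[[0.0, -0.971, -0.241, 0.065], [1.0, 0.0, -0.0, 0.001], [0.0, -0.241, 0.971, -0.161], [0.0, 0.0, 0.0, 1.0]] 294.03601038300206
([56.0, 96.0], np.int32(321), [0.4357, -0.2559], [0.4357, -0.2536, 0.1147], [0.015, 0.016])
([66.0, 130.0], np.int32(298), [0.4795, -0.2453], [0.4794, -0.2434, 0.1145], [0.015, 0.016])
([76.0, 163.0], np.int32(271), [0.523, -0.2353], [0.5225, -0.2332, 0.1149], [0.016, 0.017])
([325.0, 173.0], np.int32(123), [0.4885, 0.1138], [0.488, 0.1136, 0.1223], [0.014, 0.014])
([222.0, 188.0], np.int32(554), [0.5332, -0.0313], [0.5323, -0.0301, 0.1027], [0.037, 0.036])
([325.0, 202.0], np.int32(183), [0.5312, 0.1191], [0.5304, 0.1191, 0.1148], [0.019, 0.019])
([309.0, 173.0], np.int32(165), [0.4351, -0.257], [0.4347, -0.2569, 0.1166], [0.015, 0.015])
([313.0, 209.0], np.int32(179), [0.4788, -0.2468], [0.478, -0.2465, 0.1164], [0.015, 0.015])
([117.0, 220.0], np.int32(74), [0.5314, -0.496], [0.5311, -0.4963, 0.0951], [0.013, 0.008])
([316.0, 242.0], np.int32(179), [0.5214, -0.236], [0.5206, -0.2361, 0.1156], [0.013, 0.015])
3.625 [-6.42633803e-01 -9.94323298e-02  1.71648500e+00  4.28627286e-04
  1.52406924e+00 -2.34938991e+00] [ 0.45065034 -0.239008    0.30033553]
```

View pics/w1.png

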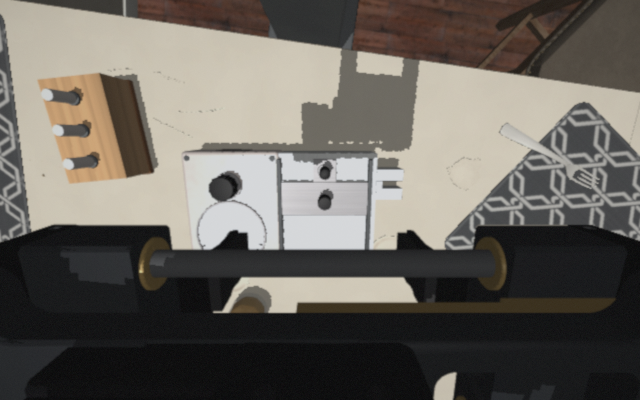

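Run:
```python
from workcell import env
from h import *
q=down(YAW)
env.goto([0.65,-0.02,0.24],q)
f,T,P=shot(env,'w3')
for b in blobs(P,0.09,0.14):print(b)
env.goto([0.52,0.16,0.20],q)
f,T,P=shot(env,'w4')
for b in blobs(P,0.09,0.14):print(b)
a=cv2.imread('pics/w3.png')[:250,100:540];b=cv2.imread('pics/w4.png')[:250,100:540]
cv2.imwrite('pics/c34.png',cv2.resize(np.vstack([a,b]),None,fx=1.2,fy=1.2))
# unit axes
u=np.array([np.cos(YAW),np.sin(YAW)]);v=np.array([-u[1],u[0]])
for n in ['w1','w4','top0']:
    f=np.load(f'pics/{n}.npz');P=f['P'] if 'P' in f else cloud(f)
    if n[0]=='t': ck=np.array([.5308,.118])
    elif n=='w1': ck=np.array([.5312,.1191])
    else:
        ck=[np.array(b[2]) for b in blobs(P,.09,.14) if abs(b[2][0]-.531)<.01 and abs(b[2][1]-.119)<.01][0]
    d=P[...,:2]-ck;X=d@u;Y=d@v
    m=(np.abs(P[...,2]-.07)<.008)&(Y>.0885)&(Y<.14)&(X<.05)&(X>-.1)
    k,l,s,c=cv2.connectedComponentsWithStats(m.astype(np.uint8))
    for i in range(1,k):
        if s[i,4]>10:
            j=l==i;print(n,s[i].tolist(),'X',np.percentile(X[j],[1,50,99]).round(4),'Y',np.percentile(Y[j],[1,99]).round(4),np.median(P[j][:,2]).round(4))
    if n=='w4':
        # occupancy across slot, Y 0.1..0.12
        j=(np.abs(P[...,2]-.07)<.008)&(Y>.1)&(Y<.12)&(abs(X+.02)<.05)
        print(np.histogram(X[j],bins=np.arange(-.07,.03,.002)))
```

```text
([105.0, 31.0], np.int32(657), [0.5232, -0.2352], [0.5238, -0.2336, 0.115], [0.016, 0.016])
([492.0, 45.0], np.int32(618), [0.4896, 0.1128], [0.4901, 0.1112, 0.121], [0.015, 0.015])
([326.0, 76.0], np.int32(1276), [0.5335, -0.0318], [0.5338, -0.0319, 0.103], [0.037, 0.037])
([484.0, 96.0], np.int32(597), [0.5317, 0.1182], [0.5322, 0.1169, 0.1136], [0.019, 0.02])
([274.0, 164.0], np.int32(380), [0.4887, 0.114], [0.488, 0.1144, 0.1222], [0.016, 0.015])
([114.0, 190.0], np.int32(1581), [0.5331, -0.0313], [0.5318, -0.0287, 0.1021], [0.037, 0.037])
([276.0, 212.0], np.int32(494), [0.5312, 0.1194], [0.5299, 0.1198, 0.1142], [0.019, 0.019])
w1 [381, 169, 23, 31, 526] X [-0.0434 -0.0226  0.0036] Y [0.0887 0.1218] 0.0693
w4 [369, 159, 35, 48, 1238] X [-0.0436 -0.0261  0.0039] Y [0.0888 0.1213] 0.0692
(array([ 0,  0,  0,  0,  0,  0,  0,  0,  0,  0,  0,  0,  0, 59, 41, 39, 40,
       40, 40, 40, 40, 39,  1,  0,  0,  0,  0,  0, 49, 40, 37, 38, 40, 40,
       40, 38, 38,  1,  0,  0,  0,  0,  0,  0,  0,  0,  0,  0,  0]), array([-7.00000000e-02, -6.80000000e-02, -6.60000000e-02, -6.40000000e-02,
  
[... 247 characters left out ...]
-3.60000000e-02, -3.40000000e-02, -3.20000000e-02,
       -3.00000000e-02, -2.80000000e-02, -2.60000000e-02, -2.40000000e-02,
       -2.20000000e-02, -2.00000000e-02, -1.80000000e-02, -1.60000000e-02,
       -1.40000000e-02, -1.20000000e-02, -1.00000000e-02, -8.00000000e-03,
       -6.00000000e-03, -4.00000000e-03, -2.00000000e-03,  5.55111512e-17,
        2.00000000e-03,  4.00000000e-03,  6.00000000e-03,  8.00000000e-03,
        1.00000000e-02,  1.20000000e-02,  1.40000000e-02,  1.60000000e-02,
        1.80000000e-02,  2.00000000e-02,  2.20000000e-02,  2.40000000e-02,
        2.60000000e-02,  2.80000000e-02]))
top0 [213, 242, 16, 23, 238] X [-0.0438 -0.021   0.0034] Y [0.0889 0.1215] 0.0701
```

View pics/c34.png

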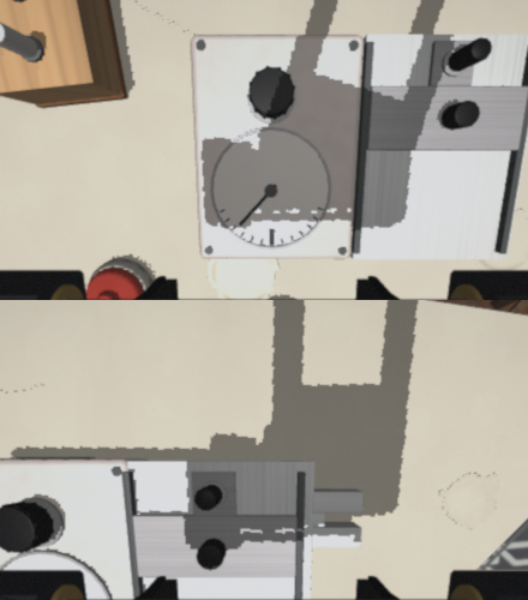

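Pixel check on the wrist crops: the dial pivot is at (271,190), with the broad tick straight down at (271,237) and the needle tip at (243,222), so about 0.72 rad CCW for the needle. The bracket prongs are at (335,503) and (335,535) with the slot between them. The slot is 11.8 mm wide, 20 mm in front of the cover knob, and its sizes match the spec. Pin first.

```bash
cat >> h.py <<'E'
u=np.array([np.cos(YAW),np.sin(YAW)]);v=np.array([-u[1],u[0]])
def mv(env,xy,z,rate=.15,f=None): return env.line_to([float(xy[0]),float(xy[1]),float(z)],rate=rate,f_stop=f)
E
python3 - <<'E'
from workcell import env
from h import *
q=down(YAW)
pin=np.array([.4887,.1139]);ck=np.array([.5312,.1193]);notch=ck-.020*u+.104*v
print(notch, pin, ck-.043*u)
env.grip(.05,15)
env.goto([*pin,.16],q)
print(mv(env,pin,.0953,.08,8))
env.grip(0.0,15);s=env.get_state();print(s['opening'],s['grasp_force'],s['ee_pos'],s['force'])
print('lift',mv(env,pin,.165,.06,20))
s=env.get_state();print(s['opening'],s['force'])
shot(env,'w5')
print(mv(env,notch,.165,.12))
print('down',mv(env,notch,.0815,.04,4))
s=env.get_state();print(s['opening'],s['ee_pos'],s['force'],s['time'])
f=env.grab_frame('side');cv2.imwrite('pics/s5.png',cv2.resize(f['img'][120:260,180:380,::-1],None,fx=3,fy=3))
E
```

```text
[0.49744577 0.21968253] [0.4887 0.1139] [0.48858772 0.11353859]
False
0.015509971818882336 14.999956407118589 [0.48874139 0.11388752 0.09536421] [-0.01905593 -0.089351    0.28957016]
lift False
0.015606576818849601 [-1.15232896  0.05806856 -0.98659522]
False
down False
0.015207181241402221 [0.49759079 0.21973701 0.08172102] [-0.23507829  0.17151576 -0.17366301] 13.325
```

View pics/s5.png

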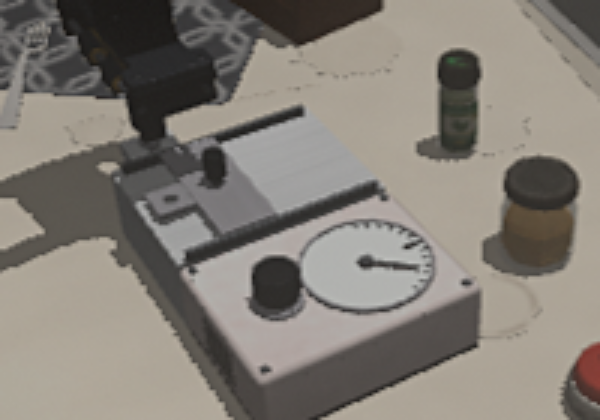

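The pin is out: the tab hole is empty at (170,198) and the gripper is over the bracket at (150,140). I'll release, check, then slide the cover.

Run:
```python
from workcell import env
from h import *
print(mv(env,env.get_state()['ee_pos'][:2],.0795,.02,4), env.get_state()['ee_pos'])
env.grip(.030);env.wait(.3)
xy=env.get_state()['ee_pos'][:2];mv(env,xy,.20,.15)
mv(env,xy+.04*u,.22,.15)
f,T,P=shot(env,'w6')
for b in blobs(P,.09,.14):print(b)
for b in blobs(P,.066,.078):
    if b[1]<3000:print(b)
s=env.get_state();print(s['time'])
a=f['img'][60:240,200:500,::-1];cv2.imwrite('pics/c6.png',cv2.resize(a,None,fx=2,fy=2))
```

```text
False [0.49825095 0.21989347 0.08091078]
([56.0, 162.0], np.int32(1567), [0.5332, -0.0313], [0.5322, -0.028, 0.1019], [0.036, 0.038])
([323.0, 161.0], np.int32(238), [0.4976, 0.2208], [0.4972, 0.2207, 0.1086], [0.016, 0.015])
([211.0, 183.0], np.int32(512), [0.5313, 0.1198], [0.5304, 0.1209, 0.1141], [0.02, 0.019])
([511.0, 386.0], np.int32(1077), [0.7133, 0.4594], [0.7123, 0.4589, 0.1143], [0.034, 0.049])
([215.0, 136.0], np.int32(58), [0.4893, 0.1091], [0.4895, 0.1084, 0.0705], [0.012, 0.006])
([230.0, 217.0], np.int32(2966), [0.5783, 0.1234], [0.5741, 0.1293, 0.0716], [0.057, 0.133])
([115.0, 281.0], np.int32(351), [0.6703, 0.0004], [0.67, 0.0007, 0.0698], [0.017, 0.051])
([297.0, 283.0], np.int32(73), [0.6421, 0.21], [0.6425, 0.2104, 0.0714], [0.014, 0.009])
15.975
```

View pics/c6.png

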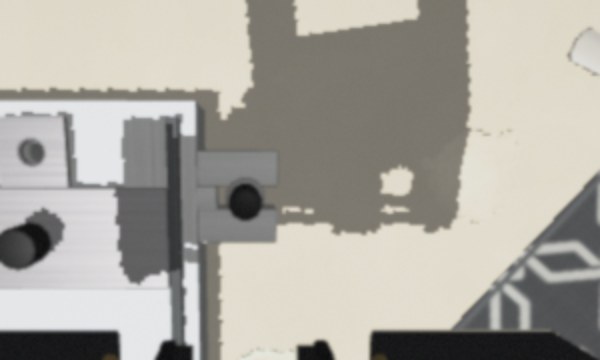

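The pin is parked upright in the slot, at (245,200) in the crop. Its top reads 0.1086, as expected. Now the cover.

Run:
```python
from workcell import env
from h import *
q=down(YAW)
ck=np.array([.5313,.1195])
env.grip(.05,10)
env.goto([*ck,.15],q)
print(mv(env,ck,.0885,.08,8))
env.grip(0,12);s=env.get_state();print(s['opening'],s['force'])
print('slide',mv(env,ck+.079*u,.0885,.06,18));s=env.get_state();print((s['ee_pos'][:2]-ck)@u,s['force'])
env.grip(.05);mv(env,s['ee_pos'][:2],.17)
env.goto([.55,.10,.24],q)
f,T,P=shot(env,'w7')
for b in blobs(P,.09,.14):print(b)
d=P[...,:2]-ck;X=d@u;Y=d@v;m=abs(X)<.02
for y in np.arange(-.09,.1,.004):
    k=m&(abs(Y-y)<.002);print(round(y,3),np.nanpercentile(P[k][:,2],[5,95]).round(3) if k.any() else None,end=';')
# vial holes: dark circular
cv2.imwrite('pics/c7.png',cv2.resize(f['img'][40:260,150:500,::-1],None,fx=2,fy=2));print(env.get_state()['time'])
```

```text
False
0.01943158703800654 [ 0.37559758 -5.15248449  2.35399037]
slide False
0.07616254563015924 [-9.98707553 -7.03659647  8.11369231]
([3.0, 127.0], np.int32(87), [0.5233, -0.2304], [0.5231, -0.2294, 0.0928], [0.014, 0.007])
([197.0, 164.0], np.int32(1149), [0.5334, -0.0316], [0.5324, -0.0299, 0.1026], [0.037, 0.037])
([446.0, 163.0], np.int32(286), [0.4975, 0.22], [0.4973, 0.2186, 0.1073], [0.015, 0.016])
([341.0, 245.0], np.int32(149), [0.5993, 0.1279], [0.5978, 0.1274, 0.1108], [0.007, 0.017])
-0.09 [0.069 0.346];-0.086 [0.071 0.352];-0.082 [0.07  0.352];-0.078 [0.07  0.352];-0.074 [0.331 0.352];-0.07 [0.083 0.359];-0.066 [0.081 0.359];-0.062 [0.331 0.359];-0.058 [0.331 0.359];-0.054 [0.243 0.359];-0.05 [0.25  0.358];-0.046 [0.24  0.359];-0.042 [0.136 0.359];-0.038 [0.072 0.358];-0.034 [0.072 0.358];-0.03 [0.072 0.358];-0.026 [0.072 0.358];-0.022 [0.072 0.358];-0.018 [0.072 0.358];-0.014 [0.072 0.358];-0.01 [0.073 0.358];-0.006 [0.072 0.358];-0.002 [0.072 0.352];0.002 [0.072 0.352];0.006 [0.074 0.352];0.01 [0.25  0.352];0.014 [0.083 0.352];0.018 [0.084 0.352];0.022 [0.073 0.352];0.026 [0.073 0.352];0.03 [0.073 0.352];0.034 [0.073 0.352];0.038 [0.072 0.352];0.042 [0.325 0.352];0.046 [0.072 0.349];0.05 [0.049 0.327];0.054 [0.071 0.327];0.058 [0.31  0.331];0.062 [0.07 0.31];0.066 [0.07  0.082];0.07 [0.08  0.083];0.074 [0.07  0.073];0.078 [0.07  0.072];0.082 [0.068 0.071];0.086 [0.068 0.071];0.09 [0.068 0.07 ];0.094 [0.065 0.072];0.098 [0.068 0.108];22.2667
```

View pics/c7.png

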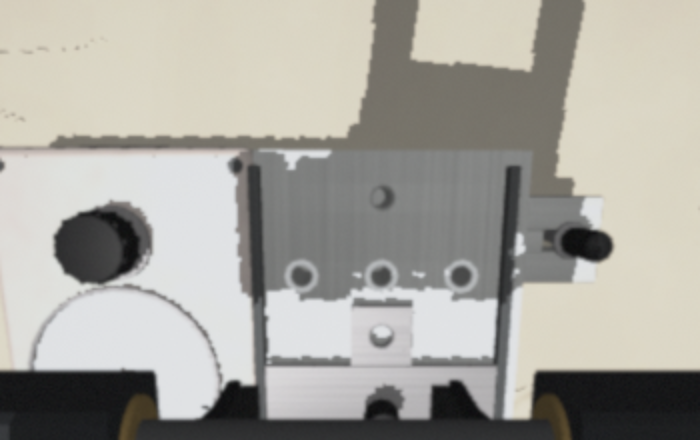

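The cover is fully back at 76 mm. All three vials are visible at crop (301,275), (381,275) and (461,275), and the rails beside them are 83 mm high. I'll grip the swabs with the fingers closing along unit x (tool turned −90°), which clears the rails, and measure the vials and swabs in that same orientation so the camera bias cancels.

```bash
cat >> h.py <<'E'
Q9=down(YAW-np.pi/2)
def onplane(f,T,px,z):
    r=T[:3,:3]@np.linalg.solve(f['intrinsics'],[px[0],px[1],1.]);return (T[:3,3]+r*(z-T[2,3])/r[2])[:2]
def proj(f,T,p):
    c=np.linalg.inv(T)@[*p,1];k=f['intrinsics']@c[:3];return k[:2]/k[2]
E
python3 - <<'E'
from workcell import env
from h import *
env.goto([.54,.15,.22],Q9)
f,T,P=shot(env,'w8');g=cv2.cvtColor(f['img'],cv2.COLOR_RGB2GRAY)
ck=np.array([.5313,.1190])
for i in range(3):
    p=np.array([*(ck+(i-1)*.045*v),.072]);c=proj(f,T,p);x,y=np.round(c).astype(int)
    w=cv2.resize(g[y-14:y+15,x-14:x+15],None,fx=8,fy=8,interpolation=cv2.INTER_CUBIC)
    h=cv2.HoughCircles(cv2.GaussianBlur(w,(0,0),3),cv2.HOUGH_GRADIENT,1,80,param1=60,param2=10,minRadius=30,maxRadius=75)
    print(i+1,c.round(1), None if h is None else [(((a[0]+.5)/8-.5+x-14).round(1),((a[1]+.5)/8-.5+y-14).round(1),a[2]/8,onplane(f,T,((a[0]+.5)/8-.5+x-14,(a[1]+.5)/8-.5+y-14),.072).round(4)) for a in h[0][:2]],p.round(4))
cs=[proj(f,T,[*(ck+(i-1)*.045*v),.072]) for i in range(3)];c=np.mean(cs,0).astype(int)
a=f['img'][c[1]-75:c[1]+75,c[0]-50:c[0]+50,::-1];cv2.imwrite('pics/c8.png',cv2.resize(a,None,fx=4,fy=4));print('crop origin',c-[50,75])
env.goto([.48,-.22,.26],Q9)
f,T,P=shot(env,'w9')
for b in blobs(P,.09,.14):print(b)
print(env.get_state()['time'],env.get_state()['joint_positions'][5])
E
```

```text
1 [310.1 260.9] None [0.5373 0.0744 0.072 ]
2 [309.8 222.9] [(np.float64(309.5), np.float64(223.0), np.float32(5.225), array([0.531 , 0.1188]))] [0.5313 0.119  0.072 ]
3 [309.4 182.3] [(np.float64(309.5), np.float64(182.5), np.float32(5.3625), array([0.5254, 0.1634])), (np.float64(298.0), np.float64(196.4), np.float32(5.0875), array([0.515 , 0.1468]))] [0.5253 0.1636 0.072 ]
crop origin [259 147]
([400.0, 18.0], np.int32(1275), [0.5331, -0.0356], [0.5327, -0.036, 0.1025], [0.037, 0.032])
([357.0, 216.0], np.int32(240), [0.5231, -0.2367], [0.5226, -0.2357, 0.1162], [0.015, 0.015])
([317.0, 219.0], np.int32(237), [0.4795, -0.2469], [0.4795, -0.246, 0.1162], [0.015, 0.015])
([277.0, 223.0], np.int32(243), [0.4358, -0.257], [0.4363, -0.2561, 0.1158], [0.016, 0.014])
25.25 -0.7131922396494691
```

View pics/c8.png

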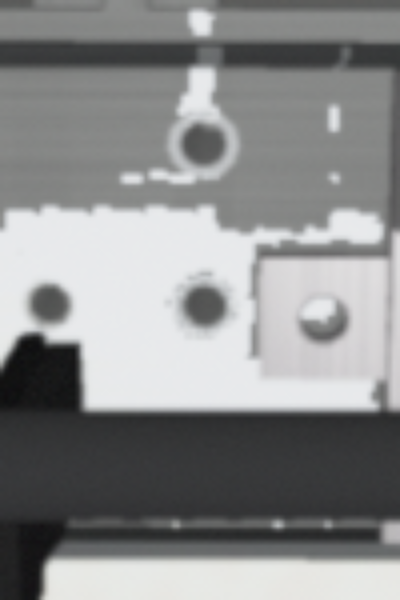

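Vials 2 and 3 came out 45.0 mm apart, at (.531,.119) and (.525,.163), which matches the spec. Vial 1 follows from geometry. Swab tops are at 0.116 with 45 mm spacing. Transferring the first swab with checks.

```bash
cat >> h.py <<'E'
V2=np.array([.5311,.1189]);V={1:V2-.045*v,2:V2,3:V2+.045*v}
def swabs(env):
    env.goto([.48,-.22,.26],Q9);_,_,P=shot(env,'wt')
    return [np.array(b[2]) for b in blobs(P,.09,.14,60,(.33,.75,-.36,-.13)) if abs(b[3][2]-.116)<.006 and max(b[4])<.022]
def transfer(env,xy,k):
    env.grip(.028,15)
    env.goto([*xy,.15],Q9)
    if mv(env,xy,.0853,.10,6): return 'touch on pick',env.get_state()['ee_pos']
    env.grip(0,15);o=env.get_state()['opening'];print('grip',o)
    if not .012<o<.019: return 'bad grip'
    mv(env,xy,.21,.12,15)
    t=V[k];env.goto([*t,.21],Q9)
    mv(env,t,.155,.12)
    hit=mv(env,t,.0838,.05,5);s=env.get_state();print('insert',hit,s['ee_pos'],s['force'],s['opening'])
    if hit and s['ee_pos'][2]>.088: return 'stuck'
    env.grip(.028);env.wait(.2);mv(env,t,.20,.15);return 'ok'
E
python3 - <<'E'
from workcell import env
from h import *
sw=swabs(env);print(sw)
print(transfer(env,max(sw,key=lambda p:p[0]),3),env.get_state()['time'])
E
```

```text
[array([ 0.5229, -0.2366]), array([ 0.4795, -0.2468]), array([ 0.4359, -0.2576])]
grip 0.015592002292464553
insert True [0.52492523 0.1634705  0.08401958] [-0.2400645  -0.91233429  5.94947376] 0.015503816328769293
ok 34.3917
```

Run:
```python
from workcell import env
from h import *
for k in (2,1):
    sw=swabs(env);print(np.round(sw,4).tolist())
    r=transfer(env,max(sw,key=lambda p:p[0]),k);print(r,env.get_state()['time'])
    if r!='ok':break
else:
    env.goto([.55,.15,.26],Q9);f,T,P=shot(env,'w10')
    for b in blobs(P,.09,.14,box=(.4,.7,-.1,.3)):print(b)
    cv2.imwrite('pics/c10.png',cv2.resize(f['img'][60:300,160:480,::-1],None,fx=2,fy=2))
```

```text
[[0.4795, -0.2471], [0.4359, -0.2577]]
grip 0.01590597355065041
insert True [0.53089458 0.11890031 0.08404211] [ 0.05482254 -0.35433547  6.62404489] 0.015072983969255192
ok 44.1083
[[0.4358, -0.2572]]
grip 0.015525461550169055
insert False [0.5373989  0.07433493 0.08408116] [-0.45835705 -0.39390579  0.16006084] 0.015169784297271472
ok 53.825
([281.0, 123.0], np.int32(209), [0.4984, 0.2199], [0.4987, 0.22, 0.1085], [0.015, 0.015])
([302.0, 180.0], np.int32(213), [0.5263, 0.1638], [0.5265, 0.1645, 0.1148], [0.015, 0.015])
([302.0, 220.0], np.int32(227), [0.5324, 0.1198], [0.5323, 0.1208, 0.1142], [0.015, 0.015])
([369.0, 221.0], np.int32(335), [0.6056, 0.1286], [0.605, 0.1296, 0.1143], [0.019, 0.019])
([304.0, 248.0], np.int32(22), [0.5383, 0.0806], [0.5381, 0.0813, 0.0934], [0.012, 0.004])
```

All three swabs are in, with tops at 116 mm corrected against the cover knob's known height. Now the dial angles, from the w3 picture.

```bash
cat >> h.py <<'E'
def dial(name):
    f=np.load(f'pics/{name}.npz');T=f['T'];g=cv2.cvtColor(f['img'],cv2.COLOR_RGB2GRAY).astype(np.float32)
    kn=np.array([.5334,-.0317]);c0=kn+.080*u  # knob -> pivot
    # fine polar resample at dial plane; refine pivot by hub darkness
    def samp(xy,z):
        n=xy.reshape(-1,2);p=np.c_[n,np.full(len(n),z),np.ones(len(n))]@np.linalg.inv(T).T[:,:3]
        k=p@f['intrinsics'].T;k=(k[:,:2]/k[:,2:]).astype(np.float32)
        return cv2.remap(g,k[:,0],k[:,1],cv2.INTER_LINEAR).reshape(xy.shape[:-1])
    th=np.radians(np.arange(-180,180,.5));d=np.stack([np.cos(th+YAW),np.sin(th+YAW)],-1)
    def prof(c,r0,r1,z):
        r=np.arange(r0,r1,.001);return samp(c+r[:,None,None]*d[None],z).mean(0)
    return c0,th,prof,samp
E
python3 - <<'E'
from h import *
c0,th,prof,samp=dial('w3')
gx,gy=np.meshgrid(np.arange(-.06,.0605,.0005),np.arange(-.06,.0605,.0005))
# world rectified view: rows = unit +x up, cols = unit y to the left
xy=c0+(-gy)[...,None]*u+(-gx)[...,None]*v
im=samp(xy,.074);cv2.imwrite('pics/dial3.png',cv2.resize(im,None,fx=2.4,fy=2.4))
for nm,r in [('inner',(.015,.033)),('outer',(.037,.051))]:
    p=prof(c0,*r,.074);i=np.argsort(p)[:14];print(nm,np.degrees(th[i]).round(1).tolist(),p[i].round().tolist())
E
```

```text
Traceback (most recent call last):
  File "h.py", line 59, in samp
    return cv2.remap(g,k[:,0],k[:,1],cv2.INTER_LINEAR).reshape(xy.shape[:-1])
           ~~~~~~~~~^^^^^^^^^^^^^^^^^^^^^^^^^^^^^^^^^^
cv2.error: OpenCV(4.12.0) /io/opencv/modules/imgproc/src/imgwarp.cpp:1713: error: (-215:Assertion failed) dst.cols < SHRT_MAX && dst.rows < SHRT_MAX && src.cols < SHRT_MAX && src.rows < SHRT_MAX in function 'remap'
```

```bash
sed -i 's/return cv2.remap(g,k\[:,0\],k\[:,1\],cv2.INTER_LINEAR).reshape(xy.shape\[:-1\])/k=k.reshape(*xy.shape[:-1],2);return cv2.remap(g,k[...,0],k[...,1],cv2.INTER_LINEAR)/' h.py
cat > dialview.py <<'E'
import sys
from h import *
n=sys.argv[1]
c0,th,prof,samp=dial(n)
gx,gy=np.meshgrid(np.arange(-.06,.0605,.0005),np.arange(-.06,.0605,.0005))
xy=c0+(-gy)[...,None]*u+(-gx)[...,None]*v   # up = unit +x, left = unit +y
cv2.imwrite(f'pics/dial_{n}.png',cv2.resize(samp(xy,.074),None,fx=2,fy=2))
for nm,r in [('inner',(.015,.033)),('outer',(.039,.045))]:
    p=prof(c0,*r,.074);i=np.argsort(p)[:20];i=i[np.argsort(th[i])];print(nm,list(zip(np.degrees(th[i]).round(1).tolist(),p[i].round().tolist())))
E
python3 dialview.py w3
```

```text
inner [(-50.0, 107.0), (-49.5, 102.0), (-49.0, 96.0), (-48.5, 90.0), (-48.0, 84.0), (-47.5, 77.0), (-47.0, 70.0), (-46.5, 63.0), (-46.0, 57.0), (-45.5, 52.0), (-45.0, 50.0), (-44.5, 49.0), (-44.0, 51.0), (-43.5, 55.0), (-43.0, 62.0), (-42.5, 69.0), (-42.0, 78.0), (-41.5, 87.0), (-41.0, 96.0), (-40.5, 105.0)]
outer [(-46.5, 105.0), (-46.0, 95.0), (-45.5, 84.0), (-45.0, 73.0), (-44.5, 64.0), (-44.0, 59.0), (-43.5, 59.0), (-43.0, 63.0), (-42.5, 72.0), (-42.0, 83.0), (-41.5, 96.0), (-41.0, 107.0), (-1.5, 98.0), (-1.0, 89.0), (-0.5, 83.0), (0.0, 77.0), (0.5, 79.0), (1.0, 85.0), (1.5, 91.0), (2.0, 106.0)][ WARN:0@0.167] global loadsave.cpp:1063 imwrite_ Unsupported depth image for selected encoder is fallbacked to CV_8U.
```

View pics/dial_w3.png

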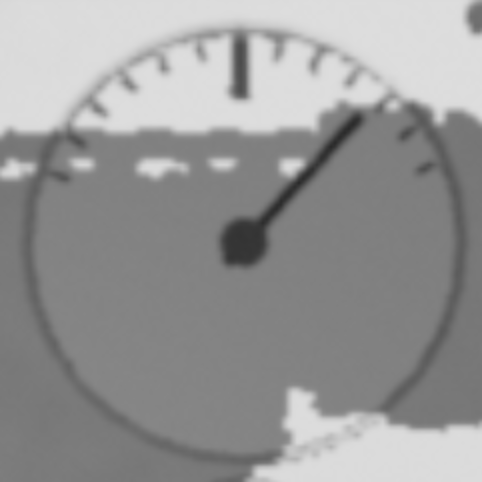

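The rectified dial shows the hub at (244,243), needle tip at (360,117) and broad tick at (239,65). The needle is at −44° and the mark at 0°, so the knob must turn +176°, in one pure wrist turn.

```bash
cat > turn.py <<'E'
import sys
from workcell import env
from h import *
a=np.radians(float(sys.argv[1]));start=np.radians(float(sys.argv[2]));name=sys.argv[3]
kn=np.array([.5332,-.0330])
env.grip(.055,20);env.goto([*kn,.16],down(start))
print(env.get_state()['joint_positions'][5])
print(mv(env,kn,.080,.08,6))
env.grip(0,20);s=env.get_state();print(s['opening'],s['force'])
j=np.array(s['joint_positions'],float)
n=int(np.ceil(abs(a)/.8))
for k in range(n):
    j[5]-=a/n;env.move_joints(j)
env.wait(.3);s=env.get_state();print(s['joint_positions'][5],s['force'],s['moment'])
env.grip(.055);mv(env,s['ee_pos'][:2],.17)
env.goto([.65,-.02,.24],down(YAW));shot(env,name);print(env.get_state()['time'])
E
python3 turn.py 176.3 -135 w11 && python3 dialview.py w11 2>/dev/null
```

```text
0.5745804729050947
False
0.03554375982934628 [-2.28499871  2.39675335  4.85915999]
-2.498815450202476 [-8.20145541 -2.8955799   7.40885594] [-0.28624997  1.33214292 -0.01617474]
63.075
inner [(-6.0, 123.0), (-5.5, 119.0), (-5.0, 113.0), (-4.5, 106.0), (-4.0, 99.0), (-3.5, 91.0), (-3.0, 82.0), (-2.5, 74.0), (-2.0, 68.0), (-1.5, 64.0), (-1.0, 63.0), (-0.5, 62.0), (0.0, 61.0), (0.5, 61.0), (1.0, 65.0), (1.5, 75.0), (2.0, 85.0), (2.5, 96.0), (3.0, 105.0), (3.5, 115.0)]
outer [(-80.0, 137.0), (-76.5, 137.0), (-76.0, 137.0), (-75.5, 137.0), (-62.0, 137.0), (-61.5, 137.0), (-61.0, 137.0), (-58.5, 137.0), (-58.0, 136.0), (-57.5, 137.0), (-57.0, 137.0), (-1.5, 115.0), (-1.0, 93.0), (-0.5, 89.0), (0.0, 85.0), (0.5, 82.0), (1.0, 88.0), (1.5, 96.0), (2.0, 104.0), (2.5, 125.0)]
```

Run:
```python
import cv2
a=cv2.imread('pics/dial_w11.png');b=cv2.resize(cv2.imread('pics/w11.png'),None,fx=.9,fy=.9)
import numpy as np
c=np.zeros((600,800,3),np.uint8);c[:360,:576]=b;c[360:600,:240]=cv2.resize(a,(240,240));cv2.imwrite('pics/c11.png',c)
```

```text
(no output)
```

View pics/c11.png

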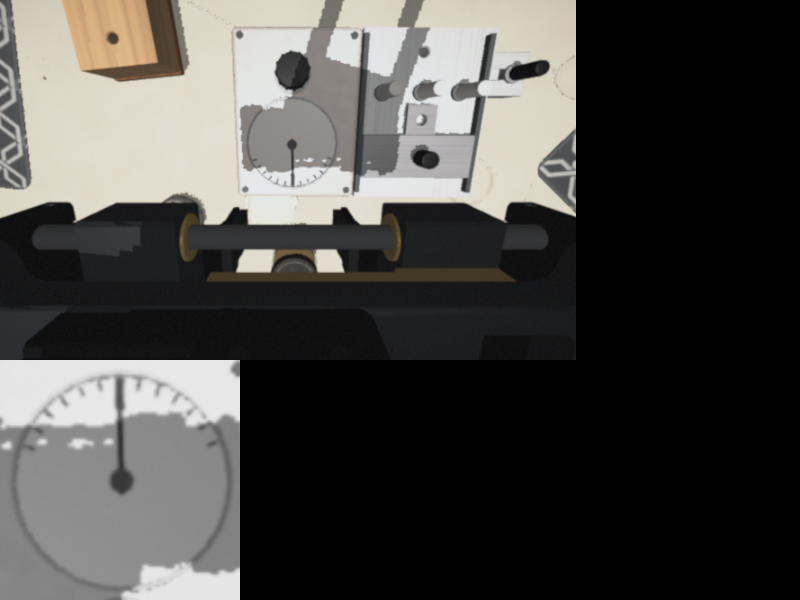

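The needle lies on the broad tick, to within about 1° against a 4° limit. The swabs stand at (388,90), (428,90) and (470,90), and the pin is in its bracket at (525,70). One numeric height check from this shot, then hand in.

Run:
```python
from workcell import env
from h import *
P=np.load('pics/w11.npz')['P']
bl=blobs(P,.09,.14,20,(.4,.7,-.1,.3))
for b in bl:print(b)
zs=[b[3][2] for b in bl if abs(b[2][0]-.531)<.02 and b[2][1]>.04]
print(zs)
if len(zs)==3 and np.ptp(zs)<.003 : env.wait(.3);print(env.finish_job(),env.get_state()['time'])
```

```text
([325.0, 78.0], np.int32(1280), [0.5334, -0.0318], [0.5338, -0.032, 0.103], [0.037, 0.036])
([594.0, 77.0], np.int32(513), [0.4979, 0.2197], [0.4985, 0.2177, 0.1062], [0.015, 0.016])
([436.0, 99.0], np.int32(385), [0.5386, 0.0746], [0.5391, 0.0734, 0.1137], [0.015, 0.015])
([484.0, 99.0], np.int32(453), [0.532, 0.1192], [0.5325, 0.1177, 0.1134], [0.015, 0.016])
([531.0, 99.0], np.int32(518), [0.526, 0.1639], [0.5266, 0.1618, 0.1129], [0.015, 0.017])
([474.0, 177.0], np.int32(504), [0.6056, 0.1285], [0.6054, 0.1266, 0.1136], [0.02, 0.019])
[0.1137, 0.1134, 0.1129]
the job is handed in; nothing more can be done
the job is handed in; nothing more can be done
```

I handed the job in at about 63 s with the pin parked in the notch, the cover back about 75 mm, all three swabs home in their own vials and the needle within about 1° of the broad tick; the judge's verdict was not shown.

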